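# Lay the loose cover plate on its pile

## Task

Two piles of cover plates stand on small plywood boards, one of oblong plates and one of round ones. Pick up the loose oblong plate from the bench and put it on top of the oblong pile, squared up with the plates below; lower it gently until it rests on the pile, and only then let go. Leave the loose round plate where it lies.

Things in the scene. Friction and masses are not known exactly. Their poses are not given: they have to be found in the camera images.
- plate_center (a point): centre (half-way up) of the loose oblong cover plate: plain grey aluminium, 80 x 50 x 15 mm, 0.12 to 0.22 kg, four 9 mm holes near its corners. It lies flat on the bench in front of the piles. x axis along its 80 mm length, y along its 50 mm width, z up.
- oblong_board_top (a point): centre of the top face of the 96 x 68 x 6 mm plywood board under the pile of oblong plates (80 x 50 x 15 mm each, like the loose one; lower ones up to 2 mm out of line). The pile is immovable; its topmost plate is centred over this point, its 80 mm length along this x axis, its 50 mm width along y. Its flat, level top lies 30 to 75 mm above this point, different in every run and not given.
- round_board_top (a point): centre of the top face of the same kind of board under the pile of round plates (50 mm in diameter, 15 mm thick, grey aluminium, plain with a dark centre bore), which also does not move and is 30 to 75 mm high. A bystander. The two boards change places from run to run.
- disc_center (a point): centre (half-way up) of the loose round cover plate, 50 mm in diameter and 15 mm thick, plain grey aluminium with a dark centre bore, lying flat on the bench in front of the piles. A bystander: leave it alone. It and the loose oblong plate change places from run to run.

How it is judged:
By the outcome, as a careful person would: the job done as asked, in the order asked, and still so for the second after the job is handed in, with the robot touching nothing.
It also fails if it takes over 51 s, if anything falls off the work surface, if the arm or the gripper's body presses on something with over 40 N, if the wrist force passes 120 N, or if a joint passes its speed limit or range.

## Robot

A 7-joint arm with a two-finger parallel gripper is mounted at the origin on a cart in front of the work surface, level with it; the furniture and walls round the work are solid. World frame = base frame: x ahead of the robot, y to its left, z up, the work surface at z = 0. Lengths are in m, angles in rad, forces in N, time in s.
With the tool pointing down it reaches from about 0.375 to 0.925 m from the base axis. Payload 3.1 kg.
Tool frame: the origin (TCP) lies at the very end of the fingers, on their centre line; the grasp point (between the pads) lies 19 mm behind it (env.grip_depth is the distance from the TCP to the grasp point, in m); z points along the fingers, y is the line along which they close (so a half turn about z gives the same grasp; the last joint's range is limited). The gripper opens to 85 mm and grips with 20 to 120 N. Pads are 22 mm wide; open, the fingers measure 114 mm over their backs; the gripper's body (76 mm by 85 mm) begins 54 mm behind the grasp point. The pads swing forward as they close: fully open they stand 13 mm farther back than shut.
Start: joints at [-1.395, 0.383, 0.044, 1.598, -0.018, 1.161, -0.05], TCP at [0.176, 0.626, 0.231] pointing down, gripper open.
Joint ranges: [-2.61, 2.61], [-0.41, 2.15], [-1.48, 1.57], [0, 2.5], [-1.57, 4.71], [0.05, 1.97], [-2.85, 2.85]. Speed limits (rad/s): [2.79, 2.79, 3.14, 3.14, 3.14, 3.14, 3.14].

## Interface

Orientations are given as a unit quaternion [w, x, y, z].
In Python, from plant import get_state, optics, env gives the robot as it stands.
- The arm moves only by the tool step_arm, never from a script. Its argument "targets" is a list of rows, each a list of 5 numbers: the finger opening in cm, from 0 to 8.54, then the shift along the tool's x, y, z in cm, then the turn about the tool's z in degrees. In form: [[gripper, dx, dy, dz, roll], ...]. A call has exactly 5 rows; each row is the pose to reach, as a shift and turn from the pose commanded when the call began, along the tool's axes at that moment; what a row does not reach only later rows make up. A row lasts 1/8 s, in which the tool goes at most 62.5 mm and 10.7 degrees, less where a joint would pass 70% of its speed; a pose out of reach is approached as far as the arm can. A call with a gripper value outside its range is refused whole. The fingers move at their own pace and stop on an object; "force" is the grip in N (left out, the last holds). Time passes only in rows, so rows that repeat a pose let the fingers close, or fill a call up. It gives the time, the measured TCP pose, the force, the opening and the grip force at its end, in the units of the state.
- get_state(): the state, without advancing time (a new reading comes with each control period).
- optics.capture(name): name is "scene" or "top"; returns a dict with "img" (384x512x3 uint8, red, green, blue), "depth" (384x512 float32, m along the optical axis (not along the pixel's ray), 0 where there is no reading), "fx", "fy", "cx", "cy" (pixels), "k1" (the pictures are not rectified: a ray, as slopes to the right and down, at radius r is drawn at 1 + k1 r^2 times it, then the intrinsics apply), "eye" and "attitude" of the camera in the world. Camera axes: x right, y up, looking along -z (the intrinsics and any distortion apply to the point x, -y, -z); pixel columns grow to the right and rows downward; lengths in m; the calibration is good to about 2 mm. A picture is of the moment at which its call begins.
- env.finish_job(): hands the job in; it is judged then, once.
The state is a dict: "t": time; "qpos": joint angles; "dq": joint speeds; "effort": joint torques, N m; "tool_pos": TCP position; "ee_rot": TCP orientation; "wrist_force": force on the tool from outside, world axes, zero at the start; "moment": the same for the moment, N m; "opening": finger opening in m; "finger_force": force on a finger pad.
Only numpy, scipy, OpenCV 4.12 (cv2) and the standard library are available. Lean on these libraries where they do the work, as an engineer would, in place of code of your own. Each camera call takes 0.05 s, during which the arm holds its last target. There are 200 camera calls.

## Working session

There is one attempt and no reset: what is moved stays moved. The work goes in short steps, Python scripts to look and compute and a tool call to move; the robot and the scene stay as the last step left them, time stands still between calls to the robot, and variables do not carry over. Pictures are saved under pics/ and viewed, at most 10 in all, crops included, and the job is handed in when it is done.

Besides the shell and the picture viewer there is one more tool, called after "Request:" by a JSON object that holds its "api" and its "payload", one argument or row to a line. step_arm: Moves the arm, as the interface text tells. Its arguments: {"type":"object","properties":{"targets":{"type":"array","items":{"type":"array","items":{"type":"number"}}},"force":{"type":"number"}},"required":["targets"]}

```bash
mkdir -p pics; cat > h.py <<'E'
import numpy as np, cv2
from scipy.spatial.transform import Rotation as R
from plant import get_state, optics, env
def rot(a):
    a=np.array(a,float)
    return a if a.shape==(3,3) else R.from_quat(a[[1,2,3,0]]).as_matrix()
def cloud(c):
    h,w=c['depth'].shape
    K=np.array([[c['fx'],0,c['cx']],[0,c['fy'],c['cy']],[0,0,1]],float)
    uv=np.stack(np.meshgrid(np.arange(w),np.arange(h)),-1).reshape(-1,1,2).astype(float)
    n=cv2.undistortPoints(uv,K,np.array([c['k1'],0,0,0,0.]))[:,0]
    d=c['depth'].reshape(-1,1)
    p=np.hstack([n[:,:1],-n[:,1:],-np.ones((len(n),1))])
    W=(p*d)@rot(c['attitude']).T+np.array(c['eye'])
    rays=p@rot(c['attitude']).T
    return W.reshape(h,w,3),rays.reshape(h,w,3)
E
python3 - <<'E'
from h import *
for n in ['scene','top']:
    c=optics.capture(n); np.savez(n+'0.npz',**c)
    cv2.imwrite(f'pics/{n}0.png',c['img'][...,::-1])
    print(n,c['eye'],c['attitude'],c['fx'],c['k1'])
s=get_state();print(s['t'],s['tool_pos'],s['ee_rot'],s['opening'],env.grip_depth)
E
```

```text
scene [-0.04374782 -0.52749799  0.43372874] [ 0.78537381  0.48537209 -0.21304216 -0.31971074] 476.53596541220907 -0.1434091620134114
top [0.40626153 0.05175774 0.8800912 ] [-0.69752384 -0.04872751  0.07252019  0.71121512] 346.6783133260324 -0.06900257919626365
0.1 [0.17550838 0.62495558 0.22997823] [-1.06890580e-04  1.36404434e-01  9.90652486e-01 -1.21281625e-03] 0.08548446700970236 0.0187
```

View pics/scene0.png

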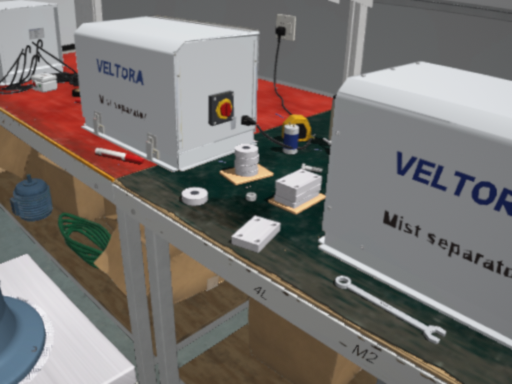

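View pics/top0.png

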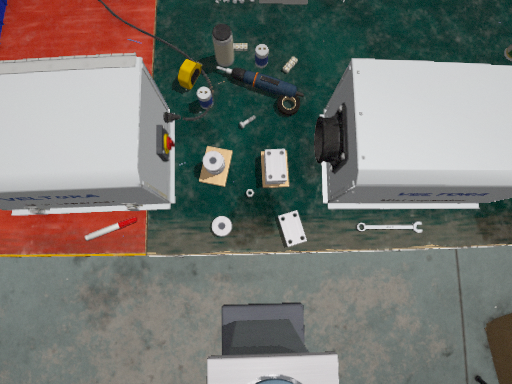

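The top view shows the loose oblong plate at (292,229), the oblong pile at (275,168), the round pile at (214,162) and the disc at (222,226). There is a tall white cabinet on each side. Next I measure them.

```bash
cat > m.py <<'E'
from h import *
def rect(c,W,rays,seed,z0,rad,tol,zmin=None):
    """points of a level face near the seed pixel at height z0 -> min-area rect in world"""
    m=(abs(W[...,2]-z0)<tol)&(c['depth']>0)
    s=c['img'].astype(int); m&=(s.min(2)>100)&(s.max(2)-s.min(2)<40)
    yy,xx=np.mgrid[:m.shape[0],:m.shape[1]]; m&=np.hypot(xx-seed[0],yy-seed[1])<rad
    n,l,st,_=cv2.connectedComponentsWithStats(m.astype(np.uint8))
    k=1+np.argmax(st[1:,4]); m=l==k
    z=np.median(W[m][:,2])
    eye=np.array(c['eye']); r=rays[m]; P=eye+r*((z-eye[2])/r[:,2])[:,None]
    (cx,cy),(w,h),a=cv2.minAreaRect((P[:,:2]*1000).astype(np.float32))
    if w<h: w,h,a=h,w,a+90
    return m.sum(),z,cx,cy,w,h,(a+90)%180-90
E
python3 - <<'E'
from m import *
c=dict(np.load('top0.npz')); W,r=cloud(c)
for n,p in dict(loose=(292,229),obl=(275,168),disc=(228,221),rnd=(221,167)).items():
    x,y=p; w=W[y-2:y+3,x-2:x+3].reshape(-1,3); z=np.median(w[:,2]); print(n,w.mean(0).round(4),z)
    print(np.round(rect(c,W,r,p,z,32,.006),3))
for p in [(287,184),(265,186),(288,176),(229,180),(240,215),(260,215),(100,130),(420,130),(335,140),(174,200),(330,205),(165,140)]: print(p,W[p[1],p[0]].round(3))
for a,b in((0,176),(318,512)):
    q=W[40:215,a:b].reshape(-1,3); q=q[q[:,2]>.03]; print('machine',q.min(0).round(3),q.max(0).round(3))
E
```

```text
loose [ 0.4553 -0.0552  0.0157] 0.01522056667587146
[ 6.05000e+02  1.60000e-02  4.58458e+02 -5.50660e+01  8.00840e+01
  5.07620e+01  1.59160e+01]
obl [ 0.5965 -0.012   0.0814] 0.04844938079536343
[ 6.05000e+02  4.80000e-02  6.13483e+02 -1.60440e+01  7.89730e+01
  5.15800e+01 -6.89000e-01]
disc [0.4786 0.104  0.0135] 0.015222242287933785
[3.04000e+02 1.60000e-02 4.67615e+02 1.20100e+02 4.73040e+01 4.71210e+01
 8.89780e+01]
rnd [0.6091 0.1183 0.0466] 0.048536998459559055
[ 2.00000e+01  4.90000e-02  6.12568e+02  1.18950e+02  3.80810e+01
  9.62800e+00 -3.11030e+01]
(287, 184) [ 0.571 -0.048  0.007]
(265, 186) [0.567 0.009 0.006]
(288, 176) [ 0.594 -0.052 -0.001]
(229, 180) [0.585 0.101 0.001]
(240, 215) [ 0.495  0.074 -0.003]
(260, 215) [0.493 0.023 0.001]
(100, 130) [0.626 0.321 0.278]
(420, 130) [ 0.62  -0.273  0.277]
(335, 140) [ 0.628 -0.13   0.195]
(174, 200) [0.535 0.242 0.004]
(330, 205) [ 0.515 -0.157  0.004]
(165, 140) [0.649 0.234 0.144]
machine [0.406 0.052 0.03 ] [0.78  0.666 0.88 ]
machine [ 0.406 -0.717  0.03 ] [0.97  0.052 0.88 ]
```

The loose plate is at about (0.458, -0.055) with yaw +15.9°. The oblong pile top is at about (0.613, -0.016), z 0.048, yaw about -0.7°. I start the transit in front of the left cabinet.

Request:
{"api": "step_arm", "payload": {
  "targets": [
    [8.5, -3, -4, 0, 0],
    [8.5, -7, -9, 0, 0],
    [8.5, -11, -14, 0, 0],
    [8.5, -15, -19, 0, 0],
    [8.5, -19, -24, 0, 0]
  ]
}}

```text
t: 0.72
tool_pos: [0.2919, 0.3467, 0.2309]
ee_rot: [-0.0, 0.136, 0.991, -0.0]
wrist_force: [1.3, 0.5, 1.4]
opening: 0.0853
finger_force: 0.0
```

Request:
{"api": "step_arm", "payload": {
  "targets": [
    [7, -3.6, -4.6, 1, -6],
    [6, -7.2, -9.2, 2, -14],
    [5.9, -10.8, -13.8, 4, -22],
    [5.9, -14.4, -18.4, 6, -30],
    [5.9, -18, -23, 8, -31.6]
  ]
}}

```text
t: 1.35
tool_pos: [0.4018, 0.0799, 0.1518]
ee_rot: [0.001, -0.14, 0.99, 0.0]
wrist_force: [1.4, -0.1, -0.4]
opening: 0.0588
finger_force: 0.0
```

```bash
cat > go.py <<'E'
import sys
from h import *
def go(x,y,z,yaw):
    s=get_state(); M=rot(s['ee_rot']); d=M.T@(np.array([x,y,z])-s['tool_pos'])
    a=np.degrees(np.arctan2(M[1,1],M[0,1])); r=-((yaw-a+90)%180-90)
    print('t',s['t'],'pos',np.round(s['tool_pos'],4),'yaw_y',a.round(2),'open',round(s['opening'],4),'F',np.round(s['wrist_force'],2),'ff',s['finger_force'],'down',M[:,2].round(3),'q7',s['qpos'][6])
    print('go cm',(d*100).round(2),'roll',round(r,2))
if __name__=='__main__': go(*map(float,sys.argv[1:]))
E
python3 go.py .458 -.055 .12 105.9
```

```text
t 1.35 pos [0.4018 0.0799 0.1518] yaw_y 106.07 open 0.0588 F [ 1.35 -0.12 -0.42] ff 0.0 down [ 0.001  0.001 -1.   ] q7 1.5643624777319918
go cm [ -1.66 -14.52   3.17] roll 0.17
```

Request:
{"api": "step_arm", "payload": {
  "targets": [
    [5.9, -0.4, -4, 1, 0],
    [5.9, -0.8, -8, 2, 0],
    [5.9, -1.2, -12, 3, 0],
    [5.9, -1.7, -14.5, 3.2, 0.2],
    [5.9, -1.7, -14.5, 3.2, 0.2]
  ]
}}

```text
t: 1.98
tool_pos: [0.4577, -0.0556, 0.1199]
ee_rot: [-0.0, -0.135, 0.991, -0.001]
wrist_force: [0.1, -0.3, 0.0]
opening: 0.0591
finger_force: 0.0
```

```bash
python3 - <<'E'
from m import *
c=dict(np.load('scene0.npz')); W,r=cloud(c)
for n,p,z in(('loose',(257,232),.0155),('obl',(298,184),.048)):
    print(n,np.round(rect(c,W,r,p,z,32,.006),3))
c=optics.capture('scene'); cv2.imwrite('pics/s1.png',cv2.resize(c['img'][130:280,160:360,::-1],None,fx=4,fy=4)[:600,:800])
E
python3 go.py .458 -.055 .02 105.9
```

```text
loose [ 9.1000e+02  1.6000e-02  4.5481e+02 -6.1025e+01  8.9984e+01  5.5692e+01
  1.5784e+01]
obl [ 6.04000e+02  4.80000e-02  6.09157e+02 -2.24190e+01  9.20500e+01
  5.90610e+01  1.77800e+00]
t 2.025 pos [ 0.4572 -0.054   0.1199] yaw_y 105.59 open 0.0589 F [-0.98  0.17 -0.41] ff 0.0 down [-0.001 -0.    -1.   ] q7 2.036118238351651
go cm [-0.06 -0.12  9.99] roll -0.31
```

View pics/s1.png

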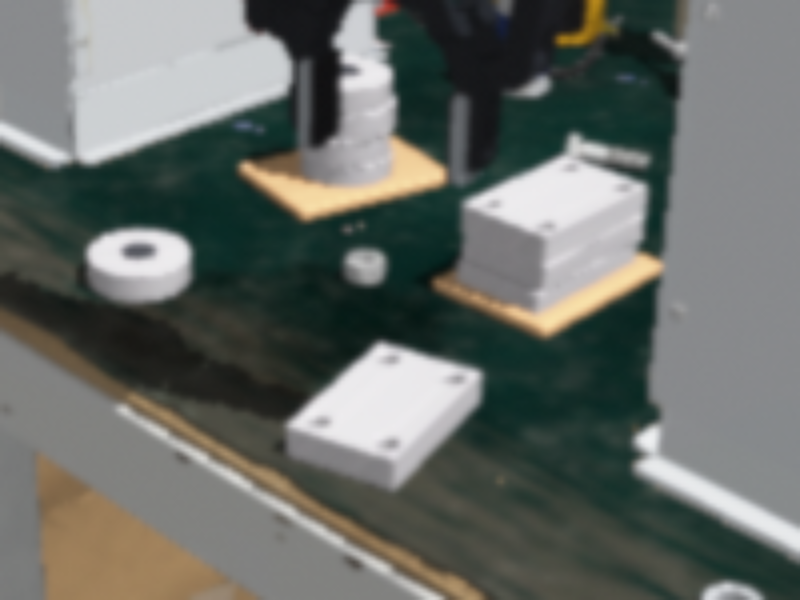

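The crop shows the gripper open above. The loose plate is at about (385,415) and the oblong pile at (555,200), both untouched. The scene rectangles came out too large because they took in side faces, so I refine with the screw holes in both saved views.

```bash
cat > holes.py <<'E'
from h import *
def holes(c,seed,z,rad):
    """weighted centroids of dark holes on a bright level face -> world points at height z"""
    g=c['img'].astype(float).mean(2).astype(np.float32); W,r=cloud(c); eye=np.array(c['eye'])
    yy,xx=np.mgrid[:g.shape[0],:g.shape[1]]; near=(np.hypot(xx-seed[0],yy-seed[1])<rad)
    bh=cv2.morphologyEx(g,cv2.MORPH_BLACKHAT,np.ones((7,7)))*near
    n,l,st,_=cv2.connectedComponentsWithStats((bh>18).astype(np.uint8)); P=[]
    for k in range(1,n):
        m=l==k; w=bh[m]; u,v=np.average(xx[m],weights=w),np.average(yy[m],weights=w)
        K=np.array([[c['fx'],0,c['cx']],[0,c['fy'],c['cy']],[0,0,1]],float)
        q=cv2.undistortPoints(np.array([[[u,v]]]),K,np.array([c['k1'],0,0,0,0.]))[0,0]
        d=rot(c['attitude'])@[q[0],-q[1],-1]; p=eye+d*(z-eye[2])/d[2]
        P.append([u,v,m.sum(),w.sum(),*(p[:2]*1000)])
    return np.array(P).reshape(-1,6)
E
python3 - <<'E'
from holes import *
for f,A in(('top',(292,229)),('scene',(256,232))):
    c=dict(np.load(f+'0.npz')); 
    print(f,'loose\n',holes(c,A,.0152,20).round(1))
    print('obl\n',holes(c,(275,164) if f=='top' else (299,184),.0482,20 if f=='top' else 24).round(1))
E
```

```text
top loose
 [[ 2.9210e+02  2.1000e+02  3.0000e+00  6.8300e+01  5.0300e+02 -5.7300e+01]
 [ 2.9440e+02  2.1460e+02  1.8000e+01  1.7887e+03  4.9120e+02 -6.2600e+01]
 [ 3.0130e+02  2.1380e+02  5.0000e+00  1.1200e+02  4.9290e+02 -8.0200e+01]
 [ 3.0500e+02  2.1400e+02  1.0000e+00  2.4300e+01  4.9220e+02 -8.9500e+01]
 [ 2.8250e+02  2.1840e+02  1.8000e+01  1.8503e+03  4.8240e+02 -3.2200e+01]
 [ 2.8510e+02  2.3870e+02  1.3900e+02  5.7673e+03  4.3160e+02 -3.7200e+01]
 [ 3.0400e+02  2.1900e+02  1.0000e+00  2.1700e+01  4.7970e+02 -8.6400e+01]
 [ 2.7500e+02  2.3500e+02  1.0000e+00  2.0000e+01  4.4140e+02 -1.2300e+01]
 [ 3.0190e+02  2.3750e+02  2.0000e+01  1.9733e+03  4.3370e+02 -7.9300e+01]
 [ 2.8970e+02  2.4130e+02  1.9000e+01  1.8967e+03  4.2510e+02 -4.8500e+01]]
obl
 [[ 2.7960e+02  1.4630e+02  8.0000e+00  1.7670e+02  6.5960e+02 -2.7900e+01]
 [ 2.7450e+02  1.4700e+02  6.0000e+00  1.3030e+02  6.5810e+02 -1.5000e+01]
 [ 2.8500e+02  1.4700e+02  1.0000e+00  1.9000e+01  6.5770e+02 -4.1300e+01]
 [ 2.6270e+02  1.4930e+02  3.0000e+00  5.8300e+01  6.5240e+02  1.4700e+01]
 [ 2.6740e+02  1.4800e+02  2.0000
[... 1468 characters left out ...]
 5.8440e+02  1.1700e+01]
 [ 3.1510e+02  1.7650e+02  6.0000e+00  1.6830e+02  6.4480e+02 -3.3700e+01]
 [ 3.1780e+02  1.8070e+02  9.0000e+00  1.7630e+02  6.3380e+02 -4.9000e+01]
 [ 3.2100e+02  1.8740e+02  3.4000e+01  2.0057e+03  6.1500e+02 -7.0800e+01]
 [ 2.8310e+02  1.8050e+02  6.0000e+00  1.9600e+02  5.8500e+02 -3.5000e+00]
 [ 2.9660e+02  1.8570e+02  7.0000e+00  2.3300e+02  5.8680e+02 -3.5500e+01]
 [ 3.0000e+02  1.8920e+02  6.0000e+00  1.1270e+02  5.8010e+02 -4.9000e+01]
 [ 2.9630e+02  1.9100e+02  7.0000e+00  1.4570e+02  5.6940e+02 -4.9200e+01]
 [ 2.9600e+02  1.9890e+02  3.0000e+00  6.5700e+01  5.4490e+02 -6.8900e+01]
 [ 2.9230e+02  2.0590e+02  7.0000e+00  1.6300e+02  5.2030e+02 -8.1400e+01]]
```

Request:
{"api": "step_arm", "payload": {
  "targets": [
    [5.9, 0, 0, 2, 0],
    [5.9, 0, 0, 4, 0],
    [5.9, 0, 0, 6, 0],
    [5.9, 0, 0, 7.5, 0],
    [5.9, 0, 0, 8, 0]
  ]
}}

```text
t: 2.65
tool_pos: [0.4567, -0.0524, 0.0393]
ee_rot: [-0.001, -0.137, 0.991, 0.0]
wrist_force: [0.1, 0.2, -0.3]
opening: 0.0593
finger_force: 0.0
```

The holes give a consistent result in both views:

| Item | Mean position (m) | Yaw |
|---|---|---|
| Loose plate | (0.459, -0.0564) | 16.1° |
| Pile top | (0.6144, -0.0176) | 1.8° |

The two views agree on the offset between them to 0.6 mm.

Request:
{"api": "step_arm", "payload": {
  "targets": [
    [5.9, 0, 0, 0, 0],
    [5.9, 0, 0, 0, 0],
    [5.9, 0, 0, 0, 0],
    [5.9, 0, 0, 0, 0],
    [5.9, 0, 0, 0, 0]
  ]
}}

```text
t: 3.28
tool_pos: [0.4578, -0.0535, 0.0403]
ee_rot: [0.0, -0.137, 0.991, 0.0]
wrist_force: [-0.5, 0.5, 0.3]
opening: 0.0593
finger_force: 0.0
```

```bash
python3 - <<'E'
from h import *
c=optics.capture('scene');cv2.imwrite('pics/s2.png',cv2.resize(c['img'][180:280,200:330,::-1],None,fx=6,fy=6))
E
python3 go.py .459 -.0564 .005 106.1
```

```text
t 3.325 pos [ 0.4577 -0.0534  0.0403] yaw_y 105.71 open 0.0587 F [ 0.22 -0.22 -0.66] ff 0.0 down [ 0.  0. -1.] q7 2.1819800019323417
go cm [-0.05 -0.32  3.53] roll -0.39
```

View pics/s2.png

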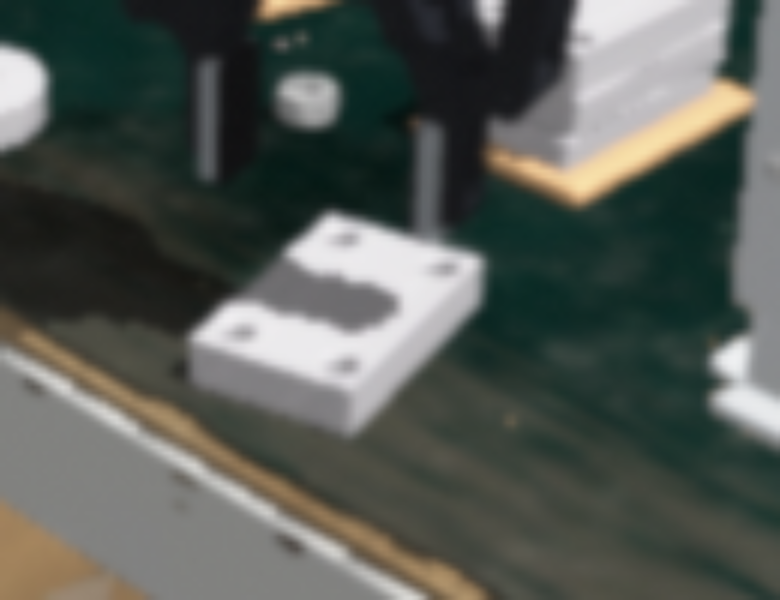

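The fingers hang above the plate, in front of and behind it in this view. They project to about (205,180) and (430,235), and the plate is centred near (340,320). This fits the measured offset, so I shift, then descend.

Request:
{"api": "step_arm", "payload": {
  "targets": [
    [6.3, -0.05, -0.3, 0, -0.4],
    [6.3, -0.05, -0.3, 0.8, -0.4],
    [6.3, -0.05, -0.3, 1.6, -0.4],
    [6.3, -0.05, -0.3, 2.4, -0.4],
    [6.3, -0.05, -0.3, 2.8, -0.4]
  ]
}}

```text
t: 3.95
tool_pos: [0.4583, -0.0562, 0.0113]
ee_rot: [-0.001, -0.14, 0.99, 0.0]
wrist_force: [-0.1, -0.2, -0.7]
opening: 0.0628
finger_force: 0.0
```

Request:
{"api": "step_arm", "payload": {
  "targets": [
    [6.3, 0, 0, 0.2, 0],
    [6.3, 0, 0, 0.4, 0],
    [6.3, 0, 0, 0.5, 0],
    [6.3, 0, 0, 0.5, 0],
    [6.3, 0, 0, 0.5, 0]
  ]
}}

```text
t: 4.58
tool_pos: [0.4591, -0.0562, 0.0073]
ee_rot: [0.0, -0.14, 0.99, 0.0]
wrist_force: [0.2, 0.3, -0.0]
opening: 0.0628
finger_force: 0.0
```

```bash
python3 go.py .459 -.0564 .002 106.1
```

```text
t 4.575 pos [ 0.4591 -0.0562  0.0073] yaw_y 106.12 open 0.0628 F [ 0.21  0.28 -0.03] ff 0.0 down [ 0.  0. -1.] q7 2.251147369135557
go cm [ 0.01 -0.02  0.53] roll 0.02
```

Request:
{"api": "step_arm", "payload": {
  "targets": [
    [6.3, 0, 0, 0.2, 0],
    [6.3, 0, 0, 0.4, 0],
    [6.3, 0, 0, 0.4, 0],
    [5.6, 0, 0, 0.4, 0],
    [5.4, 0, 0, 0.4, 0]
  ],
  "force": 35
}}

```text
t: 5.2
tool_pos: [0.459, -0.0562, 0.0032]
ee_rot: [0.0, -0.14, 0.99, -0.0]
wrist_force: [-0.3, -0.2, 0.3]
opening: 0.0541
finger_force: 0.0
```

Request:
{"api": "step_arm", "payload": {
  "targets": [
    [4.8, 0, 0, 0, 0],
    [4.5, 0, 0, 0, 0],
    [4.5, 0, 0, 0, 0],
    [4.5, 0, 0, 0, 0],
    [4.5, 0, 0, 0, 0]
  ],
  "force": 45
}}

```text
t: 5.82
tool_pos: [0.459, -0.0563, 0.0035]
ee_rot: [0.0, -0.14, 0.99, 0.0]
wrist_force: [-2.1, -0.7, 5.8]
opening: 0.0487
finger_force: 45.7
```

```bash
python3 - <<'E'
from h import *
c=optics.capture('scene');cv2.imwrite('pics/s3.png',cv2.resize(c['img'][180:280,200:330,::-1],None,fx=6,fy=6))
E
python3 go.py .459 -.0564 .002 106.1
```

```text
t 5.875 pos [ 0.459  -0.0563  0.0036] yaw_y 106.11 open 0.0486 F [-1.53 -0.04  6.  ] ff 45.705646276474 down [ 0.  0. -1.] q7 2.2577343377209855
go cm [ 0.01 -0.01  0.16] roll 0.01
```

View pics/s3.png

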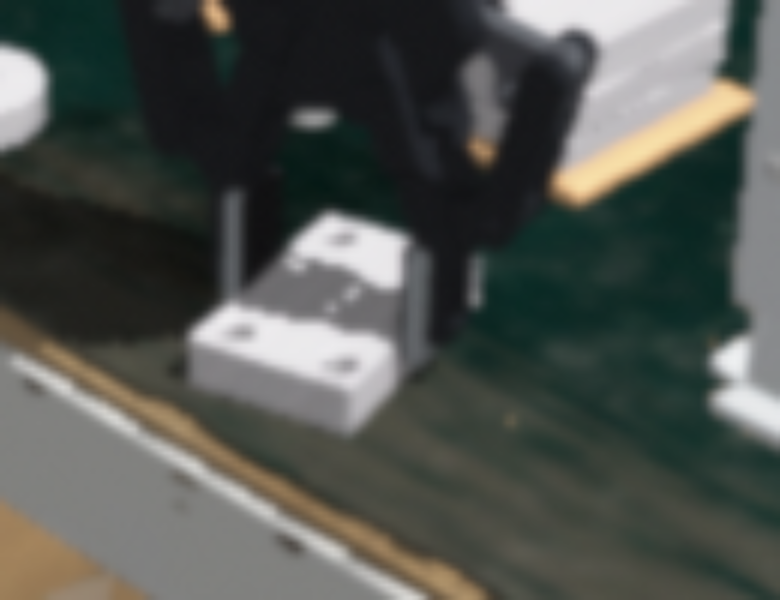

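The plate is gripped at 48.7 mm opening. Its holes are at the same pixels as before, (240,330), (348,365) and (345,237), so it didn't shift. Lifting now.

Request:
{"api": "step_arm", "payload": {
  "targets": [
    [4.5, 0, 0, -1, 0],
    [4.5, 0, 0, -3, 0],
    [4.5, 0, 0, -6, 0],
    [4.5, 0, 0, -9, 0],
    [4.5, 0, 0, -10, 0]
  ]
}}

```text
t: 6.5
tool_pos: [0.4601, -0.0561, 0.1048]
ee_rot: [0.002, -0.14, 0.99, 0.0]
wrist_force: [-0.1, 0.0, -1.6]
opening: 0.0484
finger_force: 47.5
```

```bash
python3 go.py .6144 -.0175 .09 91.8
```

```text
t 6.5 pos [ 0.4601 -0.0561  0.1048] yaw_y 106.12 open 0.0484 F [-0.06  0.03 -1.65] ff 47.53797948360443 down [ 0.004  0.001 -1.   ] q7 2.0864513819173136
go cm [-15.89  -0.57   1.54] roll 14.32
```

Request:
{"api": "step_arm", "payload": {
  "targets": [
    [4.5, -3, -0.1, 0, 2],
    [4.5, -7, -0.3, 0, 6],
    [4.5, -11, -0.4, 0, 10],
    [4.5, -14, -0.5, 0.5, 13],
    [4.5, -15.9, -0.6, 1, 14.3]
  ]
}}

```text
t: 7.12
tool_pos: [0.6142, -0.0166, 0.0918]
ee_rot: [-0.001, -0.016, 1.0, -0.0]
wrist_force: [-0.2, -0.0, -0.9]
opening: 0.0487
finger_force: 47.5
```

Request:
{"api": "step_arm", "payload": {
  "targets": [
    [4.5, 0, 0, 0.5, 0],
    [4.5, 0, 0, 1, 0],
    [4.5, 0, 0, 1.5, 0],
    [4.5, 0, 0, 1.5, 0],
    [4.5, 0, 0, 1.5, 0]
  ]
}}

```text
t: 7.75
tool_pos: [0.6132, -0.018, 0.0784]
ee_rot: [0.0, -0.016, 1.0, 0.0]
wrist_force: [-0.4, -0.3, -0.9]
opening: 0.0484
finger_force: 47.5
```

```bash
python3 - <<'E'
from h import *
for n,(a,b,x,y) in dict(scene=(120,240,240,370),top=(120,220,215,345)).items():
    c=optics.capture(n);np.savez(n+'4.npz',**c);cv2.imwrite(f'pics/{n}4.png',cv2.resize(c['img'][a:b,x:y,::-1],None,fx=5,fy=5))
E
python3 go.py .6144 -.0175 .056 91.8
```

```text
t 7.85 pos [ 0.6135 -0.0179  0.0786] yaw_y 91.81 open 0.0487 F [ 0.33  0.57 -2.03] ff 47.51256465911865 down [ 0.001  0.    -1.   ] q7 1.904222930160331
go cm [-0.09  0.04  2.26] roll 0.01
```

View pics/scene4.png

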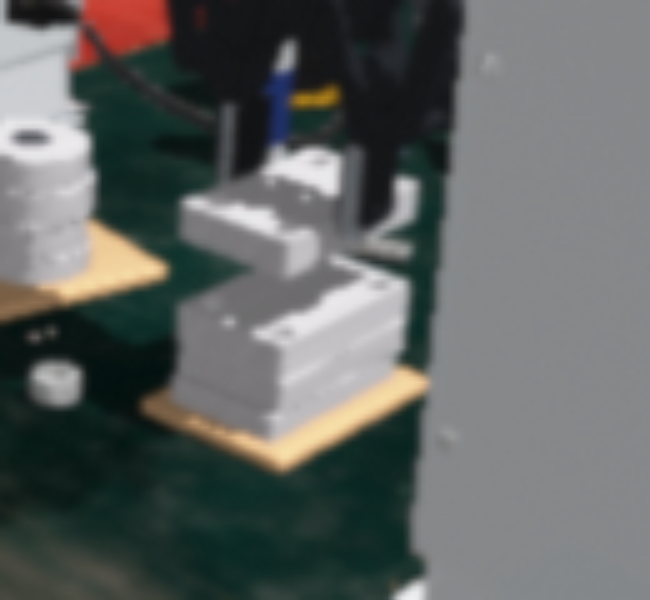

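The plate is held above the pile with about 2.5 cm of gap: its corner is at (290,275) and the pile's front corner at (278,335). Alignment looks right, so I lower, then creep.

Request:
{"api": "step_arm", "payload": {
  "targets": [
    [4.5, -0.1, 0, 0.5, 0],
    [4.5, -0.1, 0, 1, 0],
    [4.5, -0.1, 0, 1.5, 0],
    [4.5, -0.1, 0, 1.9, 0],
    [4.5, -0.1, 0, 2.0, 0]
  ]
}}

```text
t: 8.48
tool_pos: [0.614, -0.0178, 0.0576]
ee_rot: [-0.0, -0.016, 1.0, -0.0]
wrist_force: [0.1, -0.1, -1.1]
opening: 0.0487
finger_force: 47.5
```

Request:
{"api": "step_arm", "payload": {
  "targets": [
    [4.5, 0, 0, 0.05, 0],
    [4.5, 0, 0, 0.1, 0],
    [4.5, 0, 0, 0.15, 0],
    [4.5, 0, 0, 0.2, 0],
    [4.5, 0, 0, 0.2, 0]
  ]
}}

```text
t: 9.1
tool_pos: [0.6143, -0.0178, 0.0562]
ee_rot: [0.0, -0.016, 1.0, 0.0]
wrist_force: [-0.5, -0.2, -1.0]
opening: 0.0487
finger_force: 47.5
```

```bash
python3 - <<'E'
from h import *
c=optics.capture('scene');np.savez('scene5.npz',**c);cv2.imwrite('pics/s5.png',cv2.resize(c['img'][140:220,260:350,::-1],None,fx=7,fy=7))
E
python3 go.py .6144 -.0175 .052 91.8
```

```text
t 9.15 pos [ 0.6144 -0.0178  0.0562] yaw_y 91.82 open 0.0487 F [ 0.52  0.17 -0.81] ff 47.51277208328247 down [ 0. -0. -1.] q7 1.92075485308884
go cm [-0.01  0.03  0.42] roll 0.02
```

View pics/s5.png

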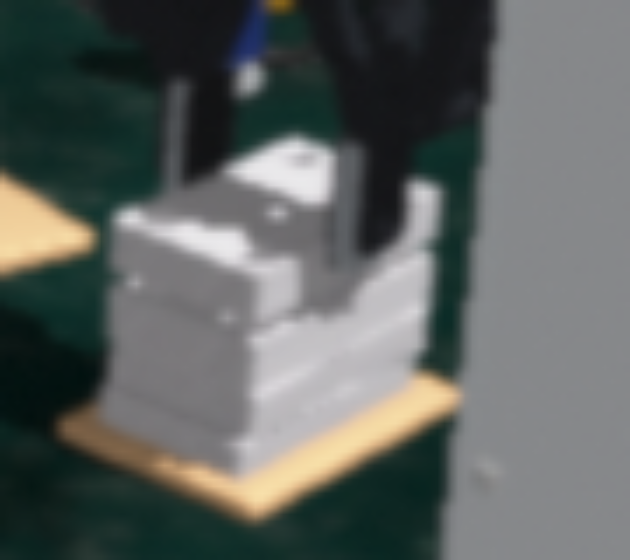

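The plate hovers a few mm over the pile and its front corners line up: (255,300) above (250,340). I keep creeping down.

Request:
{"api": "step_arm", "payload": {
  "targets": [
    [4.5, 0, 0, 0.05, 0],
    [4.5, 0, 0, 0.1, 0],
    [4.5, 0, 0, 0.15, 0],
    [4.5, 0, 0, 0.2, 0],
    [4.5, 0, 0, 0.25, 0]
  ]
}}

```text
t: 9.78
tool_pos: [0.6143, -0.0178, 0.0536]
ee_rot: [-0.0, -0.016, 1.0, -0.0]
wrist_force: [-0.4, -0.3, -1.7]
opening: 0.0486
finger_force: 47.5
```

Request:
{"api": "step_arm", "payload": {
  "targets": [
    [4.5, 0, 0, 0.04, 0],
    [4.5, 0, 0, 0.08, 0],
    [4.5, 0, 0, 0.1, 0],
    [4.5, 0, 0, 0.1, 0],
    [4.5, 0, 0, 0.1, 0]
  ]
}}

```text
t: 10.4
tool_pos: [0.6143, -0.0178, 0.0527]
ee_rot: [0.0, -0.016, 1.0, 0.0]
wrist_force: [-0.5, 0.6, -1.5]
opening: 0.0487
finger_force: 47.5
```

Request:
{"api": "step_arm", "payload": {
  "targets": [
    [4.5, 0, 0, 0.03, 0],
    [4.5, 0, 0, 0.06, 0],
    [4.5, 0, 0, 0.08, 0],
    [4.5, 0, 0, 0.1, 0],
    [4.5, 0, 0, 0.1, 0]
  ]
}}

```text
t: 11.02
tool_pos: [0.6143, -0.0178, 0.0516]
ee_rot: [-0.0, -0.016, 1.0, -0.0]
wrist_force: [-0.5, -0.4, -2.0]
opening: 0.0485
finger_force: 47.5
```

Request:
{"api": "step_arm", "payload": {
  "targets": [
    [4.5, 0, 0, 0.02, 0],
    [4.5, 0, 0, 0.04, 0],
    [4.5, 0, 0, 0.06, 0],
    [4.5, 0, 0, 0.08, 0],
    [4.5, 0, 0, 0.08, 0]
  ]
}}

```text
t: 11.65
tool_pos: [0.6143, -0.0178, 0.0509]
ee_rot: [-0.0, -0.016, 1.0, 0.0]
wrist_force: [0.6, 0.7, -1.4]
opening: 0.0483
finger_force: 47.6
```

Request:
{"api": "step_arm", "payload": {
  "targets": [
    [4.5, 0, 0, 0.02, 0],
    [4.5, 0, 0, 0.04, 0],
    [4.5, 0, 0, 0.06, 0],
    [4.5, 0, 0, 0.08, 0],
    [4.5, 0, 0, 0.08, 0]
  ]
}}

```text
t: 12.28
tool_pos: [0.6144, -0.0178, 0.0509]
ee_rot: [-0.0, -0.016, 1.0, 0.0]
wrist_force: [-3.7, 1.1, 6.6]
opening: 0.049
finger_force: 48.3
```

Contact: z stopped at 0.0509 and Fz rose by about 8 N, so the plate is resting. I release slowly.

Request:
{"api": "step_arm", "payload": {
  "targets": [
    [4.5, 0, 0, 0, 0],
    [5.0, 0, 0, -0.03, 0],
    [5.3, 0, 0, -0.05, 0],
    [5.7, 0, 0, -0.05, 0],
    [6.2, 0, 0, -0.05, 0]
  ]
}}

```text
t: 12.9
tool_pos: [0.6144, -0.0178, 0.0504]
ee_rot: [-0.0, -0.016, 1.0, -0.0]
wrist_force: [0.1, 0.3, 0.1]
opening: 0.0619
finger_force: 0.0
```

Request:
{"api": "step_arm", "payload": {
  "targets": [
    [6.6, 0, 0, 0, 0],
    [6.6, 0, 0, -0.5, 0],
    [6.6, 0, 0, -1.5, 0],
    [6.6, 0, 0, -3, 0],
    [6.6, 0, 0, -6, 0]
  ]
}}

```text
t: 13.52
tool_pos: [0.6135, -0.0177, 0.1111]
ee_rot: [-0.001, -0.016, 1.0, -0.0]
wrist_force: [0.7, 0.5, -0.1]
opening: 0.0662
finger_force: 0.0
```

Request:
{"api": "step_arm", "payload": {
  "targets": [
    [6.6, 0, 0, -4, 0],
    [6.6, 1, 0, -8, 0],
    [6.6, 5, 0, -8, 0],
    [6.6, 9, 0, -8, 0],
    [6.6, 14, 0, -8, 0]
  ]
}}

```text
t: 14.15
tool_pos: [0.4743, -0.0227, 0.1918]
ee_rot: [0.001, -0.015, 1.0, 0.0]
wrist_force: [-0.3, -1.0, 1.1]
opening: 0.0658
finger_force: 0.0
```

```bash
python3 - <<'E'
from holes import *
c=optics.capture('scene');W,r=cloud(c);cv2.imwrite('pics/s6.png',cv2.resize(c['img'][130:220,240:350,::-1],None,fx=6,fy=6))
h=holes(c,(299,176),.0632,24);print(h[(h[:,2]<20)].round(1))
print(W[165:180,290:305,2].min(), np.median(W[165:180,290:305,2]))
c=optics.capture('top');h=holes(c,(275,163),.0632,24);print(h[h[:,3]>900].round(1))
E
python3 go.py .6144 -.0175 .052 91.8
```

```text
[[303.1 164.7   5.  159.3 644.5  -2.7]
 [316.1 169.5   6.  170.7 645.1 -34.4]
 [276.3 172.8   9.  427.7 576.3   7. ]
 [283.7 173.4   7.  240.7 584.9  -4.1]
 [322.  178.7   9.  468.7 619.9 -67.6]
 [297.3 178.6   7.  222.7 586.2 -36.2]
 [321.  184.6   2.   74.3 598.4 -81.7]
 [317.5 190.5   2.   40.  574.7 -92. ]
 [296.  198.5   2.   49.3 523.3 -85.7]]
0.00040605297713752764 0.06366114339422957
[[ 2.689e+02  1.513e+02  1.900e+01  1.193e+03  6.428e+02  2.000e-01]
 [ 2.832e+02  1.579e+02  9.100e+01  4.861e+03  6.255e+02 -3.420e+01]
 [ 2.704e+02  1.751e+02  1.800e+01  1.347e+03  5.832e+02 -1.800e+00]]
t 14.25 pos [ 0.4669 -0.023   0.1889] yaw_y 91.7 open 0.066 F [-0.76 -0.19 -0.1 ] ff 0.0 down [-0.008  0.005 -1.   ] q7 1.6568800671809532
go cm [-14.87   0.04  13.57] roll -0.1
```

View pics/s6.png

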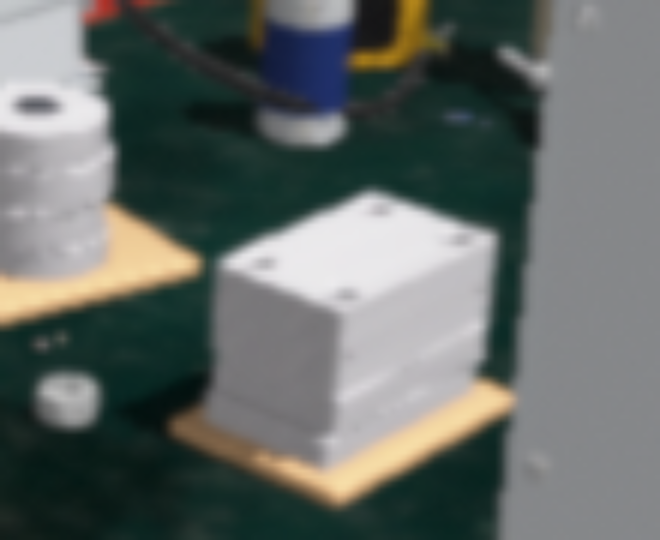

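The plate sits flush on the pile, with its top corner at (340,310) directly over the plates below. Its hole centre is (615.2, -19.4) mm, against (615.2, -18.7) for the pile before. Now I let the arm settle and hand in.

Request:
{"api": "step_arm", "payload": {
  "targets": [
    [6.6, 0, 0, 0, 0],
    [6.6, 0, 0, 0, 0],
    [6.6, 0, 0, 0, 0],
    [6.6, 0, 0, 0, 0],
    [6.6, 0, 0, 0, 0]
  ]
}}

```text
t: 14.88
tool_pos: [0.4747, -0.0224, 0.1905]
ee_rot: [-0.0, -0.016, 1.0, -0.0]
wrist_force: [0.2, 0.2, 0.0]
opening: 0.0657
finger_force: 0.0
```

```bash
python3 -c "
from plant import env
print(env.finish_job())"
```

```text
the job is handed in; nothing more can be done
None
```

The loose oblong plate now rests on top of the oblong pile, within about 1 mm of the plate below; it was released only after contact, the round plate was left alone, and the job was handed in at about 15 s.

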